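# Unlock and push back the drawer organiser's tray

## Robot

A 7-joint arm with a two-finger parallel gripper is mounted at the origin on the work surface. World frame = base frame: x ahead of the robot, y to its left, z up, the work surface at z = 0. Lengths are in m, angles in degrees, forces in N, time in s.
With the tool pointing down it reaches from about 0.425 to 0.875 m from the base axis. Payload 4.7 kg.
Tool frame: the origin (TCP) lies at the very end of the fingers, on their centre line; the grasp point (between the pads) lies 19 mm behind it; z points along the fingers, y is the direction in which the jaws open and shut (so a half turn about z gives the same grasp; the last joint's range is limited). The gripper opens to 87 mm and grips with 3 to 60 N. Pads are 19 mm wide; open, the fingers measure 117 mm over their backs; the gripper's body (75 mm by 190 mm) begins 51 mm behind the grasp point.
Start: joints at [77.871, 18.392, -4.016, 83.108, 1.295, 78.541, -3.26], TCP at [0.146, -0.634, 0.2] pointing down, gripper open.
Joint ranges: [-163.93, 163.93], [-17.29, 119.83], [-79.2, 71.16], [3.27, 140.29], [-89.18, 269.18], [5.43, 117.66], [-154.24, 154.24]. Speed limits (degrees/s): [147.25, 147.25, 180, 180, 180, 180, 180].

## Interface

Orientations are given as [roll, pitch, yaw] about the fixed x, y, z axes, in that order (R = Rz(yaw) Ry(pitch) Rx(roll)).
In Python, from cell import env gives the robot as it stands.
- The arm moves only by the tool servo_tool, never from a script. Its argument "increments" is a list that holds one entry, the list of rows, each a list of 7 numbers: the shift along the tool's x, y, z in m, then the turn, a rotation vector about the tool's x, y, z in degrees, then the opening, from -1 (shut) to 1 (fully open). In form: [[[dx, dy, dz, rx, ry, rz, fingers], ...]]. A call has 1 to 20 rows; each row is the pose to reach, as a shift and turn from the pose commanded when the call began, along the tool's axes at that moment; what a row does not reach only later rows make up. A row lasts 1/10 s, in which the tool goes at most 50 mm and 8.59 degrees, less where a joint would pass 70% of its speed; a pose out of reach is approached as far as the arm can. A call with a gripper value outside its range is refused whole. The fingers move at their own pace and stop on an object; "squeeze" is the grip in N (left out, the last holds). Time passes only in rows, so rows that repeat a pose let the fingers close. It gives the time, the measured TCP pose, the force and the opening at its end, in the units of the state.
- env.get_obs(): the state, without advancing time (a new reading comes with each control period).
- env.read_camera(name): name is "scene" or "top"; returns a dict with "frame" (384x512x3 uint8, blue, green, red), "intrinsics" (3x3 intrinsics, pixels), "rvec" (rotation vector, rad) and "tvec" (3), from world to camera coordinates, as OpenCV has them. Camera axes: x right, y down, z forward; pixel columns grow to the right and rows downward; lengths in m; the calibration is good to about 2 mm. A picture is of the moment at which its call begins. There is no depth.
- env.sign_off(): hands the job in, once; it reports no verdict.
The state is a dict: "time_s": time; "qpos": joint angles; "joint_velocities": joint speeds; "effort": joint torques, N m; "tool_pos": TCP position; "tool_rot": TCP orientation; "force": force on the tool from outside, world axes, zero at the start; "wrist_torque": the same for the moment, N m; "grip_width": finger opening in m.
Only numpy, scipy, OpenCV 4.12 (cv2) and the standard library are available. Lean on these libraries where they do the work, as an engineer would, in place of code of your own. Each camera call takes 0.05 s, during which the arm holds its last target.

## Task

In the open dresser drawer, the clear acrylic organiser's sliding tray is held by a small brass bolt with an upright round knob. Draw the bolt fully back, away from the tray, then slide the tray by its upright brass plate all the way to the far end of its travel so that the bangle beneath is uncovered. Leave the bolt drawn back and the perfume bottle standing.

Things in the scene. Friction and masses are not known exactly. Their poses are not given: they have to be found in the camera images.
- lock (a joint): Travel of the straight brass lock bolt, m: 0 = fully in, its tip between two lugs on the tray's side, tray locked; 0.028 = drawn fully back to its stop. Starts at 0 to 0.004; the tray is free only above about 0.012. Grows as the knob moves along the organiser's +y (away from the tray). Stays where left; takes about 1.5 N to move.
- lock_knob (a point): Centre of the top of the bolt's knob, an upright brass cylinder 16 mm across, 43 mm tall, top at z = 0.105; moves with the bolt. Axes are the organiser's: x = tray's opening direction (roughly away from the robot), y = bolt's opening direction, z up. Around it: deck at z = 0.050; bolt guides (38 mm to -y, 44 mm to +y) up to 0.067; tray lugs (45 mm to -y) to 0.070.
- tray (a joint): Travel of the clear acrylic tray (130 x 130 mm, rim at z = 0.080) along the organiser's +x, m: 0 = near end (start, locked with 2 mm play), 0.12 = far end, at its stop. Stays where left; takes about 1.5 N to move when free. A steel watch lies in it.
- tray_pull (a point): Middle of the top edge of the tray's pull: an upright brass plate on the tray's near wall, 10 mm thick (x), 40 mm wide (y), standing from z = 0.080 to 0.115. Same axes as lock_knob; moves with the tray. At the start, with the bolt in, it lies 63 mm to -x and 122 mm to -y of the knob. Nothing stands above the tray's rim within 35 mm of it.
- bottle: Closed perfume bottle, tinted glass 36 x 26 x 45 mm with a black round cap, 73 mm tall in all; stands on the organiser's deck beyond the bolt, on the same side. Origin: centre of its underside; z up along the bottle.
Not all that is in view belongs to the job. Leave any purple look-alike of the bottle alone.

How it is judged (in metres and radians):
On the way, in this order (a step that is already met when the one before it is completed fails the run):
1. the bolt is drawn back by more than 17 mm while the tray is still at its near end (value of joint lock above 0.017 m and value of joint tray below 0.012 m), for 0.1 s.
2. the tray is slid to within 12 mm of its far end (value of joint tray above 0.108 m), for 0.1 s.
At the end, for the whole second after the job is handed in: The tray rests within 12 mm of the far end of its 120 mm travel, the bolt is still drawn back by more than 17 mm of its 28 mm, and the perfume bottle is upright (within 11 degrees) (value of joint tray above 0.108 m and value of joint lock above 0.017 m and velocity of joint tray between -0.01 and 0.01 m/s and angle between bottle's own z axis and vertical below 0.2 rad); the robot touches nothing.
It fails at once if the perfume bottle is knocked over (angle between bottle's own z axis and vertical above 0.5 rad).
It also fails if it takes over 40 s, if anything falls off the work surface, if the arm or the gripper's body presses on something with over 40 N, if the wrist force passes 120 N, or if a joint passes its speed limit or range.

## Working session

There is one attempt and no reset: what is moved stays moved. The work goes in short steps, Python scripts to look and compute and a tool call to move; the robot and the scene stay as the last step left them, time stands still between calls to the robot, and variables do not carry over. Pictures are saved under pics/ and viewed, and the job is handed in when it is done.

Besides the shell and the picture viewer there is one more tool, called after ">>>" as name([rows], argument=value, ...), one row to a line, values as JSON. servo_tool: Moves the arm, as the interface text tells. Its arguments: {"type":"object","properties":{"increments":{"type":"array","items":{"type":"array","items":{"type":"array","items":{"type":"number"}}}},"squeeze":{"type":"number"}},"required":["increments"]}

```bash
mkdir -p pics; python3 - <<'E'
from cell import env
import cv2,numpy as np
for n in("scene","top"):
    d=env.read_camera(n); cv2.imwrite(f"pics/{n}0.png",d["frame"])
    np.savez(f"{n}0.npz",**d)
    R=cv2.Rodrigues(np.array(d["rvec"]))[0]; print(n,-R.T@np.array(d["tvec"]).ravel(),np.array(d["intrinsics"])[0,0])
o=env.get_obs();print({k:np.round(v,3).tolist() for k,v in o.items()})
E
```

```text
scene [ 1.15676091 -0.10299134  0.54555193] 483.74474990747484
top [0.54559877 0.04330571 0.74283953] 387.9428499776227
{'time_s': 0.1, 'qpos': [77.87, 18.434, -4.015, 83.167, 1.295, 78.542, -3.26], 'joint_velocities': [-0.077, -0.096, -0.05, -0.119, -0.095, 0.023, 0.031], 'effort': [-0.0, -49.257, -0.406, -31.34, -0.064, 0.04, 0.0], 'tool_pos': [0.145, -0.633, 0.199], 'tool_rot': [-179.902, 0.005, 12.94], 'force': [-0.811, -0.474, 0.252], 'wrist_torque': [-0.03, 0.011, -0.015], 'grip_width': 0.087}
```

View pics/scene0.png

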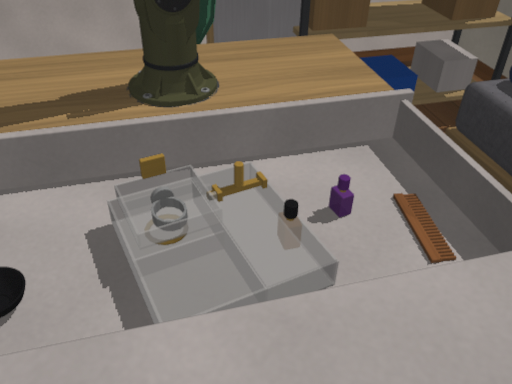

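View pics/top0.png

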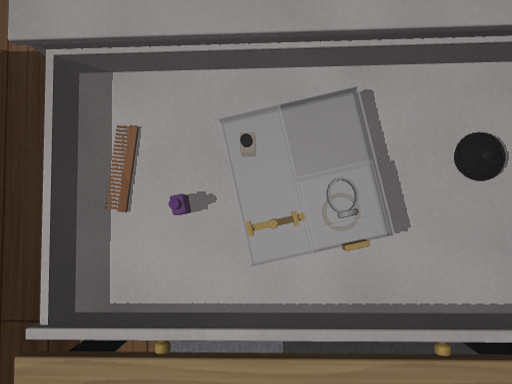

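Scene shows the pull at about (153,167), the knob top at (239,166) and the bottle at (291,215). In the top view the bolt runs from (250,228) to (300,217) and the pull is at (356,245). I'll zoom in next and measure with brass masks.

```bash
cat > h.py <<'E'
import cv2,numpy as np
def P(d):
    R=cv2.Rodrigues(np.array(d["rvec"]).ravel())[0];t=np.array(d["tvec"]).ravel();K=np.array(d["intrinsics"]);return K,R,t
def ray(d,uv):
    K,R,t=P(d);return -R.T@t,R.T@np.linalg.solve(K,[uv[0],uv[1],1.])
def onz(d,uv,z):
    c,v=ray(d,uv);return c+v*(z-c[2])/v[2]
def proj(d,X):
    K,R,t=P(d);p=K@(R@np.array(X)+t);return p[:2]/p[2]
def tri(d1,u1,d2,u2):
    c1,v1=ray(d1,u1);c2,v2=ray(d2,u2)
    s=np.linalg.lstsq(np.c_[v1,-v2],c2-c1,rcond=None)[0];a=c1+s[0]*v1;b=c2+s[1]*v2
    return (a+b)/2,np.linalg.norm(a-b)
def brass(f):
    h=cv2.cvtColor(f,cv2.COLOR_BGR2HSV);return cv2.inRange(h,(15,110,70),(32,255,255))
E
python3 - <<'E'
from h import *
for n,(x0,y0,x1,y1) in dict(scene=(110,130,340,280),top=(210,80,410,280)).items():
    d=np.load(n+"0.npz");f=d["frame"];c=f[y0:y1,x0:x1];s=3
    cv2.imwrite(f"pics/{n}z.png",cv2.resize(c,None,fx=s,fy=s,interpolation=cv2.INTER_CUBIC))
    m=brass(f)
    k,l,st,ce=cv2.connectedComponentsWithStats(m)
    for i in range(1,k):
        if st[i,4]>15 and x0<ce[i][0]<x1 and y0<ce[i][1]<y1: print(n,st[i],ce[i].round(1),cv2.minAreaRect(np.argwhere(l==i)[:,::-1].astype(np.float32)))
E
```

```text
scene [139 154  27  24 488] [152.3 165.3] ((152.35296630859375, 165.4117889404297), (19.887920379638672, 25.708772659301758), 75.96376037597656)
scene [211 161  56  40 679] [239.9 182.3] ((236.416015625, 178.1067657470703), (32.99040222167969, 56.11930465698242), 73.1785888671875)
scene [161 236  23   9  58] [172.1 240.7] ((172.421630859375, 240.8702392578125), (3.0879015922546387, 23.085742950439453), 72.89727020263672)
top [246 212  59  24 361] [274.4 222.6] ((275.3560791015625, 222.35885620117188), (13.122387886047363, 58.244285583496094), 77.34745025634766)
top [342 240  27  11 147] [355.5 245.1] ((355.2454528808594, 245.17803955078125), (5.751509666442871, 26.677217483520508), 78.2317123413086)
```

View pics/scenez.png

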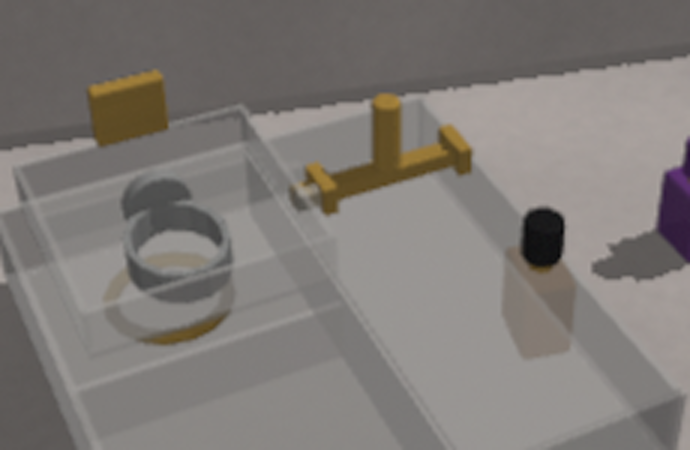

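View pics/topz.png

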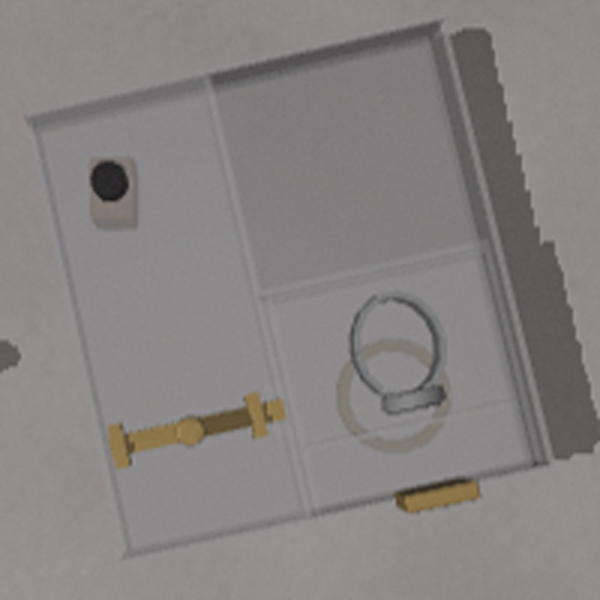

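Knob top reads about (238.7,163.0) in scene and (273.3,223.3) in top. The pull's top middle reads about (152,156.5) in scene and (357.5,244) in top.

```bash
python3 - <<'E'
from h import *
s=np.load("scene0.npz");t=np.load("top0.npz")
k,e=tri(s,(238.7,163.2),t,(273.3,223.3));print("knob",k,e,onz(s,(238.7,163.2),.105),onz(t,(273.3,223.3),.105))
p,e=tri(s,(152.2,156.6),t,(357.5,244));print("pull",p,e,onz(s,(152.2,156.6),.115),onz(t,(357.5,244),.115))
# organiser corners (zoom/3+offset), same unknown height: directions
z=lambda a,b:(a/3+210,b/3+80)
C=[onz(t,z(*q),.08) for q in((32,120),(440,22),(545,465),(128,553))];print(np.round(C,3))
for a,b in((3,0),(2,1)):
    v=C[b]-C[a];print(np.degrees(np.arctan2(v[1],v[0])),np.linalg.norm(v[:2]))
for a,b in((2,3),(1,0)):
    v=C[b]-C[a];print(np.degrees(np.arctan2(v[1],v[0]))-90,np.linalg.norm(v[:2]))
# bolt guides
a,b=onz(t,z(256,415),.067),onz(t,z(121,445),.067);v=b-a;print("guides",a,b,np.linalg.norm(v),np.degrees(np.arctan2(v[1],v[0]))-90)
print("bottle cap",tri(s,(543/3+110,222/3+130),t,z(109,181)))
for zz in(.1,.12,.15): print(zz,onz(t,(300,329),zz),onz(t,(300,340),zz))
print(onz(s,(230,110),.1),onz(t,(300,303),0))
K=onz(t,(273.3,223.3),.105)
for yaw in(8,11,14):
    y=np.radians(yaw);X=np.array([np.cos(y),np.sin(y)]);Y=np.array([-X[1],X[0]]);print(yaw,K[:2]-.063*X-.122*Y)
E
```

```text
knob [0.53004015 0.04507229 0.10502601] 5.04134190323567e-05 [0.5299972  0.04505654 0.105     ] [0.53004536 0.04509688 0.105     ]
pull [ 0.49666153 -0.08791203  0.11689038] 0.00028745508713762805 [ 0.49382161 -0.08770759  0.115     ] [ 0.49648801 -0.08845367  0.115     ]
[[ 0.709  0.135  0.08 ]
 [ 0.761 -0.1    0.08 ]
 [ 0.508 -0.153  0.08 ]
 [ 0.46   0.081  0.08 ]]
12.199251061158911 0.2546017254536862
11.682348657339437 0.2582800559500743
11.649537048547131 0.2385637386419156
12.52725249138021 0.24088678626855067
guides [0.53742297 0.00698543 0.067     ] [0.52067834 0.08519253 0.067     ] 0.07997958316657262 12.084930464754677
bottle cap (array([0.66528393, 0.08763526, 0.11907551]), np.float64(0.0004291756401932048))
0.1 [0.35881791 0.00370953 0.1       ] [0.34133752 0.00396422 0.1       ]
0.12 [0.36462903 0.00494144 0.12      ] [0.34769249 0.00518821 0.12      ]
0.15 [0.3733457  0.00678931 0.15      ] [0.35722494 0.0070242  0.15      ]
[0.34299464 0.0726078  0.1       ] [ 0.37775826 -0.00314937  0.        ]
8 [ 0.48463759 -0.08448373]
11 [ 0.49148155 -0.0866826 ]
14 [ 0.4984312  -0.08852027]
```

```bash
cat >> h.py <<'E'
def shift(o,W):
    from scipy.spatial.transform import Rotation as Ro
    return Ro.from_euler("xyz",o["tool_rot"],degrees=True).as_matrix().T@(np.array(W)-o["tool_pos"])
E
python3 - <<'E'
from h import *
from cell import env
o=env.get_obs()
for W in((.45,-.45,.24),(.54,-.2,.24),(.530,.045,.24)):print(shift(o,W).round(4))
E
```

```text
[ 0.3379 -0.1102 -0.041 ]
[ 0.4816 -0.3337 -0.0406]
[ 0.5267 -0.5747 -0.0402]
```

>>> servo_tool([
  [[0.03,-0.01,-0.04,0,0,0.7,0],[0.075,-0.025,-0.04,0,0,0.7,0],[0.12,-0.04,-0.04,0,0,0.7,0],[0.165,-0.055,-0.04,0,0,0.7,0],[0.21,-0.068,-0.04,0,0,0.7,0],[0.255,-0.083,-0.04,0,0,0.7,0],[0.3,-0.1,-0.04,0,0,0.7,0],[0.338,-0.12,-0.04,0,0,0.7,0],[0.365,-0.155,-0.04,0,0,0.7,0],[0.39,-0.19,-0.04,0,0,0.7,0],[0.415,-0.23,-0.04,0,0,0.7,0],[0.44,-0.27,-0.04,0,0,0.7,0],[0.465,-0.31,-0.04,0,0,0.7,0],[0.485,-0.35,-0.04,0,0,0.7,0],[0.495,-0.395,-0.04,0,0,0.7,0],[0.505,-0.44,-0.04,0,0,0.7,0],[0.515,-0.485,-0.04,0,0,0.7,0],[0.52,-0.53,-0.04,0,0,0.7,0],[0.527,-0.575,-0.04,0,0,0.7,0],[0.527,-0.575,-0.04,0,0,0.7,0]],
])

```text
time_s: 2.1
tool_pos: [0.529, 0.0537, 0.2401]
tool_rot: [-179.8, -0.0, 12.9]
force: [0.5, -0.4, 0.6]
grip_width: 0.0437
```

```bash
python3 - <<'E'
from h import *
from cell import env
o=env.get_obs()
print({k:np.round(o[k],4).tolist() for k in("time_s","tool_pos","tool_rot","force","grip_width","qpos")})
print(shift(o,(.530,.045,.075)).round(4))
E
```

```text
{'time_s': 2.1, 'tool_pos': [0.529, 0.0537, 0.2401], 'tool_rot': [-179.8175, -0.0459, 12.9385], 'force': [0.4723, -0.4308, 0.6478], 'grip_width': 0.0437, 'qpos': [25.1863, 4.9126, -35.5562, 95.3832, 2.7064, 80.5898, -87.7727]}
[-0.0011  0.0093  0.1651]
```

>>> servo_tool([
  [[0,0,0,0,0,0,0],[0,0,0,0,0,0,0],[0,0,0,0,0,0,0]],
])

```text
time_s: 2.4
tool_pos: [0.5305, 0.0429, 0.2395]
tool_rot: [180.0, 0.0, 12.1]
force: [0.3, -1.5, 0.6]
grip_width: 0.0435
```

```bash
python3 - <<'E'
from h import *
from cell import env
o=env.get_obs()
print({k:np.round(o[k],4).tolist() for k in("time_s","tool_pos","tool_rot","force","grip_width","qpos")})
print(shift(o,(.530,.045,.075)).round(4))
E
```

```text
{'time_s': 2.4, 'tool_pos': [0.5305, 0.0429, 0.2395], 'tool_rot': [179.984, 0.0389, 12.0571], 'force': [0.3209, -1.4882, 0.6007], 'grip_width': 0.0435, 'qpos': [25.5908, 5.0097, -34.9477, 95.3347, 2.9244, 80.6057, -87.6767]}
[ 1.000e-04 -2.200e-03  1.645e-01]
```

Settled to within 2 mm. Next I'll descend over the knob and grip it.

>>> servo_tool([
  [[0,-0.002,0.03,0,0,0,0],[0,-0.002,0.06,0,0,0,0],[0,-0.002,0.09,0,0,0,0],[0,-0.002,0.115,0,0,0,0],[0,-0.002,0.135,0,0,0,0],[0,-0.002,0.15,0,0,0,0],[0,-0.002,0.158,0,0,0,0],[0,-0.002,0.162,0,0,0,0],[0,-0.002,0.163,0,0,0,0],[0,-0.002,0.163,0,0,0,0]],
])

```text
time_s: 3.4
tool_pos: [0.5306, 0.0468, 0.0775]
tool_rot: [180.0, -0.1, 12.2]
force: [-0.3, -0.0, 0.3]
grip_width: 0.0435
```

```bash
python3 - <<'E'
from h import *
from cell import env
d=env.read_camera("scene");np.savez("s1.npz",**d);cv2.imwrite("pics/s1.png",cv2.resize(d["frame"][60:280,90:350],None,fx=2.5,fy=2.5))
o=env.get_obs()
print({k:np.round(o[k],4).tolist() for k in("time_s","tool_pos","tool_rot","force","grip_width","qpos")})
E
```

```text
{'time_s': 3.45, 'tool_pos': [0.5306, 0.0469, 0.0777], 'tool_rot': [179.9741, -0.0801, 12.2381], 'force': [0.6622, 1.2618, -0.0674], 'grip_width': 0.0435, 'qpos': [23.6472, 12.4999, -34.8809, 107.2891, 8.044, 62.5545, -92.0703]}
```

View pics/s1.png

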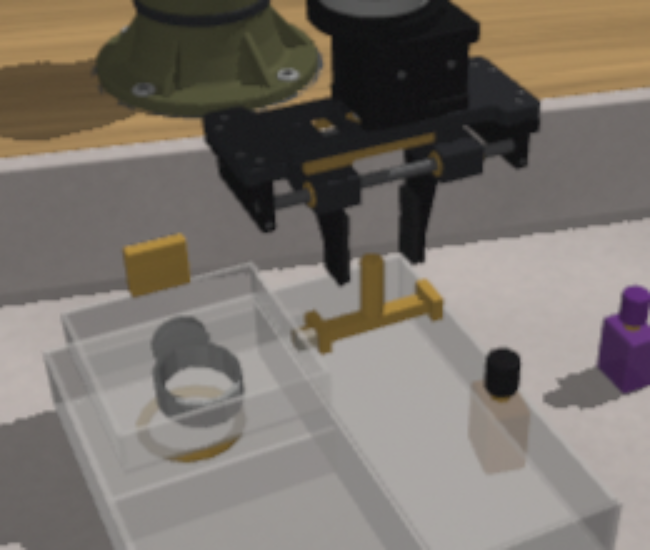

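```bash
python3 - <<'E'
from h import *
from cell import env
d=np.load("s1.npz");o=env.get_obs()
Z=lambda p:((p-np.array([90,60]))*2.5).round(0)
X=np.array([.9775,.211,0]);Y=np.array([-.211,.9775,0])
for q in(o["tool_pos"],o["tool_pos"]+.022*Y,o["tool_pos"]-.022*Y,[.530,.045,.105],[.53,.045,.0777]):print(Z(proj(d,q)))
t=env.read_camera("top");np.savez("t1.npz",**t)
cv2.imwrite("pics/t1.png",cv2.resize(t["frame"][120:320,180:400],None,fx=3,fy=3,interpolation=cv2.INTER_CUBIC))
E
```

```text
[375. 293.]
[405. 284.]
[344. 301.]
[372. 258.]
[372. 292.]
```

View pics/t1.png

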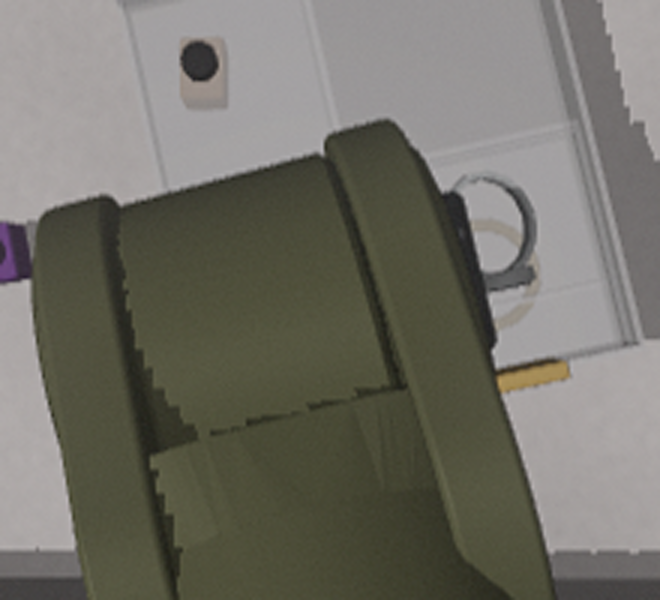

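```bash
python3 - <<'E'
from h import *
d=np.load("s1.npz")
cv2.imwrite("pics/s1z.png",cv2.resize(d["frame"][120:200,190:290],None,fx=7,fy=7,interpolation=cv2.INTER_CUBIC))
E
```

```text
(no output)
```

View pics/s1z.png

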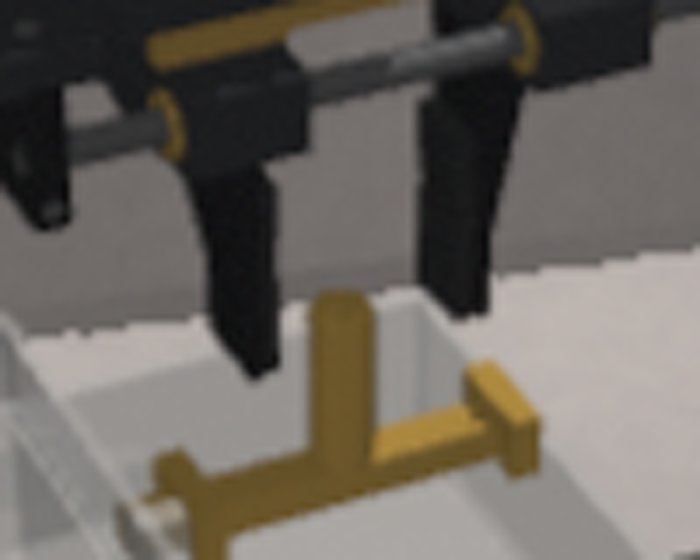

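```bash
python3 - <<'E'
from h import *
d=np.load("s1.npz")
for u in((227.4,174),(257.1,165.4)):
    for z in(.0777,.09,.1): print(z,onz(d,u,z).round(4))
u=[(227.4,174),(257.1,165.4)]
d0=np.load("scene0.npz");print(d0["tvec"].ravel(),d["tvec"].ravel())
E
```

```text
0.0777 [0.5175 0.0287 0.0777]
0.09 [0.5343 0.0252 0.09  ]
0.1 [0.548  0.0224 0.1   ]
0.0777 [0.5049 0.0831 0.0777]
0.09 [0.5221 0.0782 0.09  ]
0.1 [0.536  0.0742 0.1   ]
[-0.22081024 -0.26407786  1.23605649] [-0.22081024 -0.26407786  1.23605649]
```

```bash
python3 - <<'E'
from h import *
from cell import env
d=env.read_camera("scene");np.savez("s2.npz",**d)
f=d["frame"][60:200,160:320]
cv2.imwrite("pics/s2z.png",cv2.resize(f,None,fx=5,fy=4.2857,interpolation=cv2.INTER_CUBIC) if 0 else cv2.resize(f,None,fx=4.25,fy=4.25,interpolation=cv2.INTER_CUBIC))
o=env.get_obs();print(o["tool_pos"],o["time_s"],np.linalg.norm(o["joint_velocities"]))
# body corner predictions: bottom of body 70 mm above TCP
X=np.array([.9775,.211,0]);Y=np.array([-.211,.9775,0])
for a in(.0375,-.0375):
  for b in(.095,-.095):
    print(a,b,(proj(d,o["tool_pos"]+a*X+b*Y+[0,0,.07])-[160,60])*4.25)
E
```

```text
[0.53059053 0.04689705 0.07760857] 3.55 0.24752806170253058
0.0375 0.095 [614.11480533 332.38094057]
0.0375 -0.095 [132.71361323 460.38161239]
-0.0375 0.095 [514.18998877 242.84899198]
-0.0375 -0.095 [ 56.98848501 353.1172253 ]
```

View pics/s2z.png

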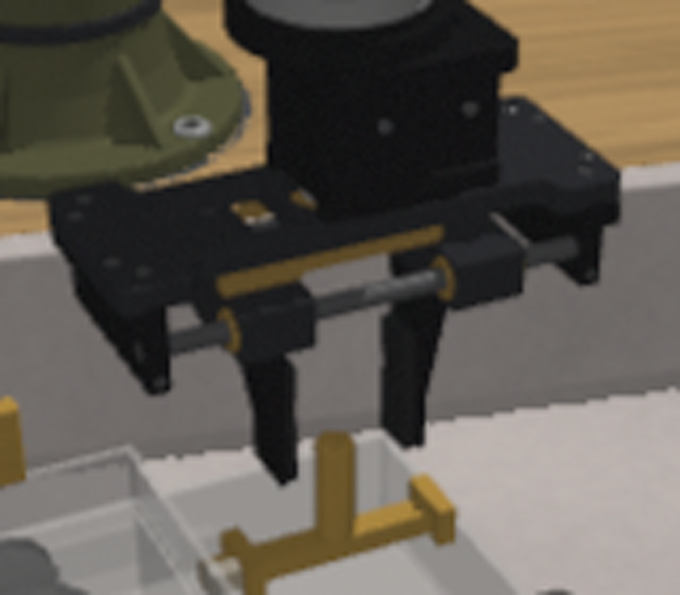

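```bash
python3 - <<'E'
from h import *
t=np.load("t1.npz")
X=np.array([.9775,.211,0]);Y=np.array([-.211,.9775,0]);o=np.array([.5306,.0469,.0776])
for z in(.15,.17,.19,.21):
    for u in((331.7,184.3),(345,235)):
        q=onz(t,u,z)-o;print(z,(q@X).round(4),(q@Y).round(4))
print([(proj(t,o+a*X-.095*Y+[0,0,.09])-[180,120])*3 for a in(.0375,-.0375)])
E
```

```text
0.15 0.0384 -0.1017
0.15 -0.0405 -0.1035
0.17 0.0376 -0.0985
0.17 -0.0387 -0.1002
0.19 0.0368 -0.0953
0.19 -0.0369 -0.0969
0.21 0.036 -0.092
0.21 -0.035 -0.0937
[array([447.53904134, 195.04282293]), array([483.073878  , 344.61295769])]
```

The top view puts the gripper in the right place in xy. The scene view suggests the fingertips sit about 15 mm higher than the reported TCP. I'll go down 5 mm, which is safe either way, then close and check the grip width.

>>> servo_tool([
  [[0,0,0.003,0,0,0,0],[0,0.001,0.005,0,0,0,0],[0,0.001,0.005,0,0,0,-0.4],[0,0.001,0.005,0,0,0,-0.8],[0,0.001,0.005,0,0,0,-1],[0,0.001,0.005,0,0,0,-1],[0,0.001,0.005,0,0,0,-1],[0,0.001,0.005,0,0,0,-1],[0,0.001,0.005,0,0,0,-1]],
], squeeze=20)

```text
time_s: 4.45
tool_pos: [0.5302, 0.0457, 0.0719]
tool_rot: [180.0, -0.0, 12.2]
force: [0.5, -0.9, 0.5]
grip_width: 0.0146
```

```bash
python3 - <<'E'
from h import *
from cell import env
d=env.read_camera("scene");np.savez("s3.npz",**d)
cv2.imwrite("pics/s3z.png",cv2.resize(d["frame"][100:220,180:320],None,fx=5,fy=5,interpolation=cv2.INTER_CUBIC))
o=env.get_obs()
print({k:np.round(o[k],4).tolist() for k in("time_s","tool_pos","tool_rot","force","grip_width")})
E
```

```text
{'time_s': 4.5, 'tool_pos': [0.5302, 0.0458, 0.0719], 'tool_rot': [179.9887, -0.0029, 12.2352], 'force': [-0.2474, -1.1573, 0.4599], 'grip_width': 0.0153}
```

View pics/s3z.png

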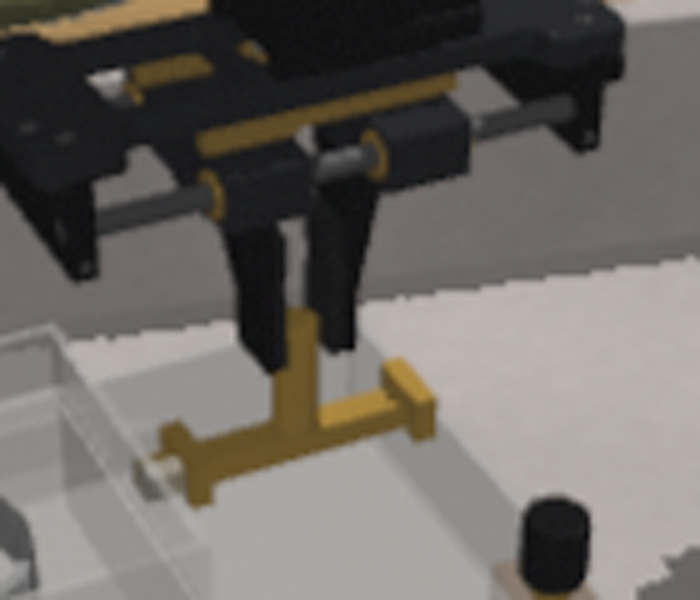

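>>> servo_tool([
  [[0,-0.002,0,0,0,0,-1],[0,-0.004,0,0,0,0,-1],[0,-0.006,0,0,0,0,-1],[0,-0.008,0,0,0,0,-1],[0,-0.01,0,0,0,0,-1],[0,-0.01,0,0,0,0,-1]],
])

```text
time_s: 5.1
tool_pos: [0.528, 0.0562, 0.0719]
tool_rot: [-180.0, -0.0, 12.3]
force: [1.0, -0.4, 0.8]
grip_width: 0.015
```

```bash
python3 - <<'E'
from h import *
from cell import env
d=env.read_camera("scene");np.savez("s4.npz",**d)
cv2.imwrite("pics/s4z.png",cv2.resize(d["frame"][100:220,180:320],None,fx=5,fy=5,interpolation=cv2.INTER_CUBIC))
o=env.get_obs()
print({k:np.round(o[k],4).tolist() for k in("time_s","tool_pos","tool_rot","force","grip_width")})
E
```

```text
{'time_s': 5.15, 'tool_pos': [0.528, 0.0562, 0.0719], 'tool_rot': [-179.9751, -0.0091, 12.2635], 'force': [0.9088, -0.6967, 0.2994], 'grip_width': 0.0148}
```

View pics/s4z.png

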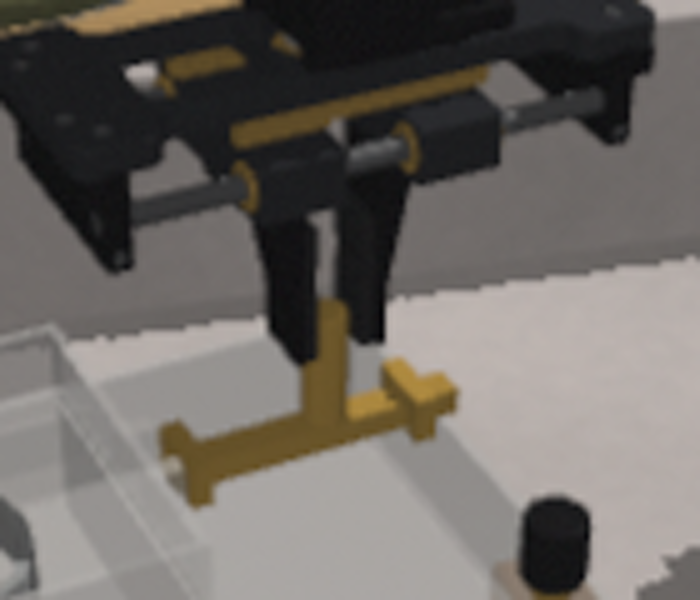

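The bolt follows the gripper, about 11 mm so far. I'll keep drawing it.

>>> servo_tool([
  [[0,-0.002,0,0,0,0,-1],[0,-0.004,0,0,0,0,-1],[0,-0.006,0,0,0,0,-1],[0,-0.008,0,0,0,0,-1],[0,-0.01,0,0,0,0,-1],[0,-0.012,0,0,0,0,-1],[0,-0.014,0,0,0,0,-1],[0,-0.015,0,0,0,0,-1],[0,-0.016,0,0,0,0,-1],[0,-0.016,0,0,0,0,-1],[0,-0.016,0,0,0,0,-1]],
])

```text
time_s: 6.25
tool_pos: [0.5246, 0.0715, 0.0718]
tool_rot: [-180.0, -0.0, 12.2]
force: [-0.4, -1.3, 1.3]
grip_width: 0.0148
```

```bash
python3 - <<'E'
from h import *
from cell import env
d=env.read_camera("scene");np.savez("s5.npz",**d)
cv2.imwrite("pics/s5z.png",cv2.resize(d["frame"][100:220,180:320],None,fx=5,fy=5,interpolation=cv2.INTER_CUBIC))
o=env.get_obs()
print({k:np.round(o[k],4).tolist() for k in("time_s","tool_pos","tool_rot","force","grip_width")})
E
```

```text
{'time_s': 6.3, 'tool_pos': [0.5247, 0.0715, 0.0718], 'tool_rot': [-179.9826, -0.0041, 12.2421], 'force': [0.1534, -0.0999, 0.9944], 'grip_width': 0.0152}
```

View pics/s5z.png

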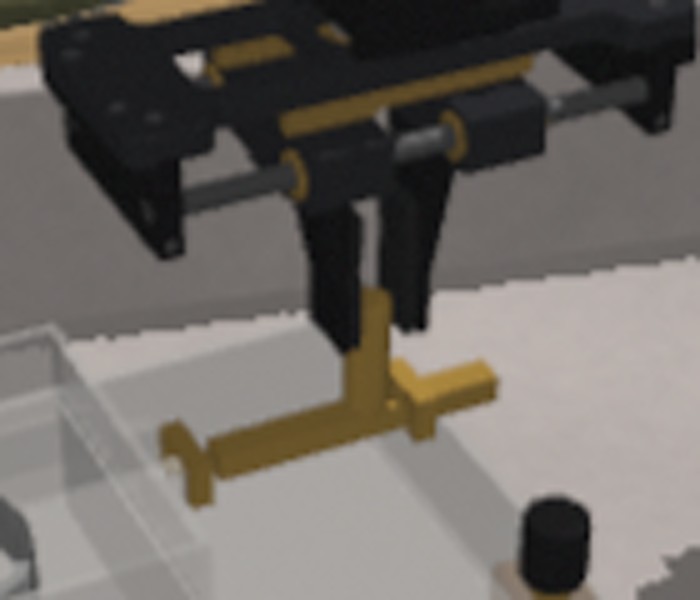

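>>> servo_tool([
  [[0,-0.001,0,0,0,0,-1],[0,-0.002,0,0,0,0,-1],[0,-0.0025,0,0,0,0,-1],[0,-0.0025,0,0,0,0,-1]],
])

```text
time_s: 6.7
tool_pos: [0.5246, 0.072, 0.0719]
tool_rot: [179.9, -0.0, 12.2]
force: [1.9, -4.9, 1.2]
grip_width: 0.0146
```

>>> servo_tool([
  [[0,0.0,0,0,0,0,-0.6],[0,0,0,0,0,0,-0.3],[0,0,0,0,0,0,-0.3],[0,0,0,0,0,0,-0.3],[0,0,-0.005,0,0,0,-0.3],[0,0,-0.02,0,0,0,-0.3],[0,0,-0.04,0,0,0,-0.3],[0,0,-0.07,0,0,0,-0.3],[0,0,-0.09,0,0,0,-0.3],[0,0,-0.09,0,0,0,-0.3]],
])

```text
time_s: 7.7
tool_pos: [0.5267, 0.0746, 0.1662]
tool_rot: [179.9, -0.4, 12.3]
force: [0.1, -0.2, 0.7]
grip_width: 0.0309
```

```bash
python3 - <<'E'
from h import *
from cell import env
d=env.read_camera("scene");np.savez("s6.npz",**d)
cv2.imwrite("pics/s6z.png",cv2.resize(d["frame"][80:220,120:320],None,fx=4,fy=4,interpolation=cv2.INTER_CUBIC))
o=env.get_obs()
print({k:np.round(o[k],4).tolist() for k in("time_s","tool_pos","tool_rot","force","grip_width")})
X=np.array([.9773,.212,0]);Y=np.array([-.212,.9773,0])
p=np.array([.495,-.088,0])
# behind plate 45mm
for q in(p-.045*X+[0,0,.165],p-.045*X+[0,0,.09]):print(q,shift(o,q))
E
```

```text
{'time_s': 7.75, 'tool_pos': [0.5254, 0.0742, 0.1641], 'tool_rot': [179.9498, -0.23, 12.2499], 'force': [0.3753, 1.0477, -0.2815], 'grip_width': 0.0305}
[ 0.4510215 -0.09754    0.165    ] [-0.10914406  0.1520555  -0.00120181]
[ 0.4510215 -0.09754    0.09     ] [-0.10944515  0.15198976  0.07379756]
```

View pics/s6z.png

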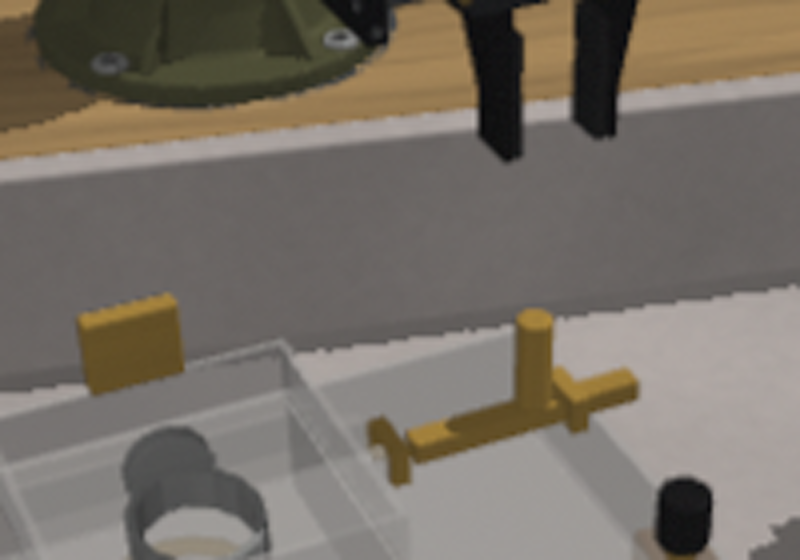

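>>> servo_tool([
  [[-0.02,0.028,-0.005,0,0,0,-1],[-0.045,0.06,-0.005,0,0,0,-1],[-0.068,0.095,-0.005,0,0,0,-1],[-0.09,0.125,-0.005,0,0,0,-1],[-0.109,0.152,-0.005,0,0,0,-1],[-0.109,0.152,0,0,0,0,-1],[-0.109,0.152,0.02,0,0,0,-1],[-0.109,0.152,0.045,0,0,0,-1],[-0.109,0.152,0.065,0,0,0,-1],[-0.109,0.152,0.075,0,0,0,-1],[-0.109,0.152,0.078,0,0,0,-1],[-0.109,0.152,0.078,0,0,0,-1],[-0.109,0.152,0.078,0,0,0,-1]],
])

```text
time_s: 9.05
tool_pos: [0.4506, -0.0979, 0.0847]
tool_rot: [180.0, -0.1, 12.3]
force: [-0.1, -0.0, 0.4]
grip_width: 0.0006
```

```bash
cat > look.py <<'E'
from h import *
from cell import env
import sys
d=env.read_camera("scene");np.savez(sys.argv[1]+".npz",**d)
cv2.imwrite(f"pics/{sys.argv[1]}.png",cv2.resize(d["frame"][80:260,100:320],None,fx=3.3,fy=3.3,interpolation=cv2.INTER_CUBIC))
o=env.get_obs()
print({k:np.round(o[k],4).tolist() for k in("time_s","tool_pos","tool_rot","force","grip_width","qpos")})
X=np.array([.9773,.212,0]);Y=np.array([-.212,.9773,0])
q=o["tool_pos"]-np.array([.495,-.088,.115]);print("rel pull start",q@X,q@Y,q[2])
E
python3 look.py a1
```

```text
{'time_s': 9.1, 'tool_pos': [0.4507, -0.098, 0.0848], 'tool_rot': [179.9503, -0.0842, 12.2391], 'force': [0.3825, -0.0525, -0.0037], 'grip_width': 0.0005, 'qpos': [35.7198, 1.8739, -26.9815, 116.3138, 0.9819, 61.9232, -69.471]}
rel pull start -0.04546286836204016 -0.00040160604049894815 -0.030227365864509567
```

View pics/a1.png

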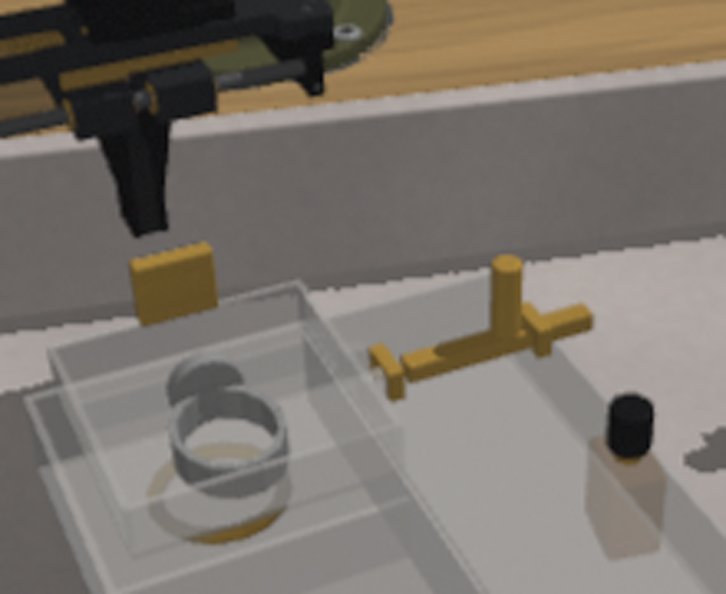

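```bash
python3 - <<'E'
from h import *
d=np.load("a1.npz")
for z in(.085,.095,.1,.105,.11):print(onz(d,(144.8,151.2),z))
E
```

```text
[ 0.42772718 -0.09736943  0.085     ]
[ 0.44355675 -0.0974915   0.095     ]
[ 0.45147153 -0.09755254  0.1       ]
[ 0.45938632 -0.09761357  0.105     ]
[ 0.4673011 -0.0976746  0.11     ]
```

Fingertips look to be about 18 mm above the reported TCP, so they overlap the plate by roughly 12 mm. I'll go down 3 mm and push toward +x.

>>> servo_tool([
  [[0,0,0.003,0,0,0,-1],[0.01,0,0.003,0,0,0,-1],[0.02,0,0.003,0,0,0,-1],[0.025,0,0.003,0,0,0,-1],[0.03,0,0.003,0,0,0,-1],[0.035,0,0.003,0,0,0,-1],[0.04,0,0.003,0,0,0,-1],[0.045,0,0.003,0,0,0,-1],[0.05,0,0.003,0,0,0,-1],[0.055,0,0.003,0,0,0,-1],[0.06,0,0.003,0,0,0,-1],[0.06,0,0.003,0,0,0,-1]],
])

```text
time_s: 10.3
tool_pos: [0.5095, -0.0849, 0.0809]
tool_rot: [180.0, -0.1, 12.3]
force: [-0.1, 1.6, 0.1]
grip_width: 0.0003
```

```bash
python3 look.py a2
```

```text
{'time_s': 10.35, 'tool_pos': [0.5094, -0.0851, 0.081], 'tool_rot': [179.9892, -0.0774, 12.2589], 'force': [-0.8062, 1.0276, 0.9774], 'grip_width': 0.0004, 'qpos': [32.624, 9.3481, -28.1022, 109.4486, 4.9434, 62.2998, -75.1988]}
rel pull start 0.014670370512676318 -0.000182976684591856 -0.03400815032672623
```

View pics/a2.png

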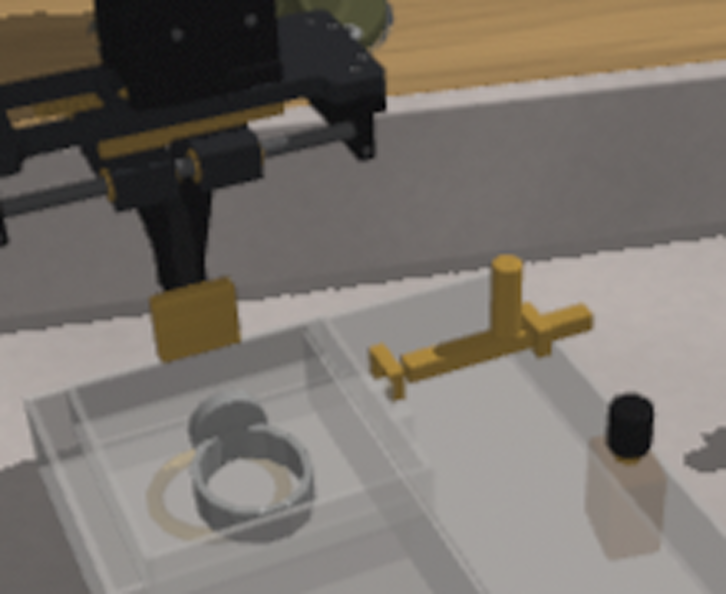

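The tray is sliding, at about 28 mm. Continuing.

>>> servo_tool([
  [[0.007,0,0,0,0,0,-1],[0.014,0,0,0,0,0,-1],[0.021,0,0,0,0,0,-1],[0.028,0,0,0,0,0,-1],[0.035,0,0,0,0,0,-1],[0.042,0,0,0,0,0,-1],[0.049,0,0,0,0,0,-1],[0.056,0,0,0,0,0,-1],[0.063,0,0,0,0,0,-1],[0.07,0,0,0,0,0,-1],[0.075,0,0,0,0,0,-1],[0.08,0,0,0,0,0,-1],[0.082,0,0,0,0,0,-1],[0.084,0,0,0,0,0,-1],[0.084,0,0,0,0,0,-1],[0.084,0,0,0,0,0,-1]],
])

```text
time_s: 11.95
tool_pos: [0.5909, -0.0669, 0.0809]
tool_rot: [-180.0, -0.1, 12.3]
force: [-0.3, 0.0, -0.0]
grip_width: 0.0003
```

```bash
python3 look.py a3
```

```text
{'time_s': 12.0, 'tool_pos': [0.5908, -0.067, 0.081], 'tool_rot': [-179.9871, -0.0503, 12.2589], 'force': [-0.7773, 0.9481, -0.8755], 'grip_width': 0.0005, 'qpos': [27.5554, 18.8898, -28.102, 98.6819, 9.677, 64.7934, -81.1368]}
rel pull start 0.09812729638929969 0.00023793734176717277 -0.03403174868865888
```

View pics/a3.png

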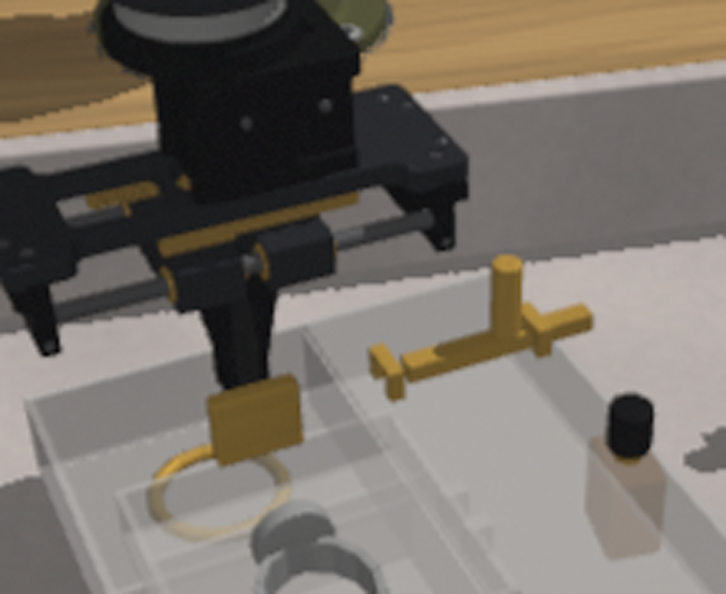

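Not at the stop yet, so I'll push slowly until contact force rises.

>>> servo_tool([
  [[0.002,0,0,0,0,0,-1],[0.004,0,0,0,0,0,-1],[0.006,0,0,0,0,0,-1],[0.007,0,0,0,0,0,-1],[0.007,0,0,0,0,0,-1],[0.007,0,0,0,0,0,-1]],
])

```text
time_s: 12.6
tool_pos: [0.595, -0.0662, 0.0806]
tool_rot: [-180.0, 0.3, 12.2]
force: [-8.1, -0.2, 5.0]
grip_width: 0.0007
```

```bash
python3 look.py a4; python3 - <<'E'
from h import *
X=np.array([.9773,.212,0])
for n in("scene0","a2","a3","a4"):
    d=np.load(n+".npz");m=brass(d["frame"]);m[:, 210:]=0;m[:, :120]=0;m[:130]=0
    k,l,st,ce=cv2.connectedComponentsWithStats(m);
    for i in range(1,k):
        if st[i,4]>150:
            p=np.argwhere(l==i)[:,::-1]; u=p[:,0].mean(); 
            top=[p[abs(p[:,0]-u)<2][:,1].min()+.5];print(n,st[i],onz(d,(u,top[0]),.115),(onz(d,(u,top[0]),.115)-[.495,-.088,0])@X)
E
```

```text
{'time_s': 12.65, 'tool_pos': [0.595, -0.0662, 0.0807], 'tool_rot': [-179.9723, 0.3038, 12.2267], 'force': [-8.3244, -0.5409, 4.6377], 'grip_width': 0.0005, 'qpos': [27.1197, 19.6517, -28.0079, 97.7777, 10.049, 65.3669, -81.5331]}
rel pull start 0.10237291928030366 7.862762493299181e-05 -0.03434212602864499
scene0 [139 154  27  24 488] [ 0.49067376 -0.08724776  0.115     ] -0.0040685601820062796
a2 [146 164  27  25 500] [ 0.52395524 -0.08059216  0.115     ] 0.029868419007282654
a3 [148 138  60  20 255] [ 0.472247   -0.04941748  0.115     ] -0.014057007964505317
a3 [147 194  45  31 639] [ 0.60458033 -0.06640401  0.115     ] 0.1116712095366901
a4 [149 140  61  20 255] [ 0.47890368 -0.04769929  0.115     ] -0.0071871837603306515
a4 [146 196  47  31 656] [ 0.60924616 -0.06661211  0.115     ] 0.11618700790752569
```

The measured shift is 0.120 m, with 8 N against the stop. Backing off and lifting.

>>> servo_tool([
  [[-0.004,0,0,0,0,0,-1],[-0.015,0,0,0,0,0,-1],[-0.025,0,0,0,0,0,-1],[-0.03,0,-0.01,0,0,0,-1],[-0.03,0,-0.04,0,0,0,-1],[-0.03,0,-0.07,0,0,0,-1],[-0.03,0,-0.1,0,0,0,-1],[-0.05,0.03,-0.13,0,0,0,-1],[-0.07,0.07,-0.13,0,0,0,-1],[-0.08,0.11,-0.13,0,0,0,-1],[-0.08,0.15,-0.13,0,0,0,-1],[-0.08,0.15,-0.13,0,0,0,-1],[-0.08,0.15,-0.13,0,0,0,-1],[-0.08,0.15,-0.13,0,0,0,-1]],
])

```text
time_s: 14.05
tool_pos: [0.5513, -0.228, 0.2114]
tool_rot: [-180.0, -0.1, 12.3]
force: [-0.1, -0.1, -0.3]
grip_width: 0.0006
```

```bash
python3 look.py a5; python3 - <<'E'
from h import *
from cell import env
t=env.read_camera("top");cv2.imwrite("pics/t5.png",t["frame"])
d=np.load("a5.npz");X=np.array([.9773,.212,0])
for n,z,o in(("a5",.115,[.495,-.088,0]),):
    m=brass(d["frame"]);k,l,st,ce=cv2.connectedComponentsWithStats(m)
    for i in range(1,k):
        if st[i,4]>60:
            p=np.argwhere(l==i)[:,::-1];u=p[:,0].mean();v=p[abs(p[:,0]-u)<2][:,1].min()+.5;print(st[i],(onz(d,(u,v),z)-o)@X)
E
```

```text
{'time_s': 14.1, 'tool_pos': [0.5513, -0.2277, 0.2114], 'tool_rot': [-179.9947, -0.0407, 12.3767], 'force': [0.2342, 0.3171, -0.2834], 'grip_width': 0.0005, 'qpos': [39.4938, 12.9338, -22.9863, 89.5462, 5.0918, 78.5276, -61.6037]}
rel pull start 0.02543781721389704 -0.14847775145373457 0.09635439759556501
[ 312    0   58   31 1570] -0.575884381803343
[451   0  48  20 789] -0.4088384813204493
[    0    26   393   107 17024] -0.4160392073106907
[  0  41  61  15 309] -0.574666214386223
[ 16  67  12  14 108] -0.444028537565798
[456 134  56  56 348] 0.23487149777497163
[212 157  67  44 780] 0.07203379961781578
[146 195  47  32 659] 0.11621588755901541
```

View pics/a5.png

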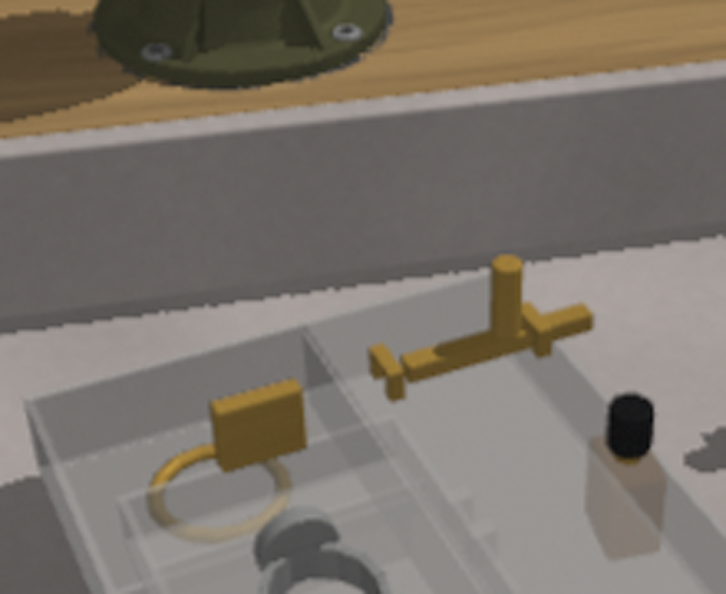

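View pics/t5.png

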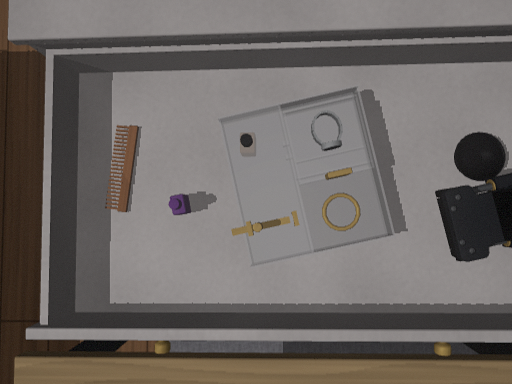

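The top view shows the bangle uncovered at (341,212), the pull at (340,173), the bolt out to the left at (232,232), and the bottle upright at (247,142). The gripper is clear near (470,220), so I'm handing in.

```bash
python3 -c "
from cell import env
print(env.sign_off())"
```

```text
the job is handed in; nothing more can be done
None
```

I drew the bolt back until it met its stop, then pushed the tray by its brass plate to the far end, and handed the job in at about 14 s; no verdict is reported.

- **Bolt:** it travelled about 27 mm with the gripper and met its stop at roughly 5 N. It was still drawn back in the last pictures.
- **Tray:** the images put its travel at about 120 mm, and it met its stop at about 8 N. It had not moved when I checked again after backing the arm off.
- **Rest of the scene:** the bangle is uncovered, the perfume bottle is standing, and the arm was clear, touching nothing.

**Disagreement:** in the scene camera the fingertips looked about 18 mm higher than the reported TCP height. The top view agreed with the reported horizontal position. I kept to heights that were safe either way, and the grip and push both worked.

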